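Let an eraser out of the lever dispenser

ROBOT

A 6-joint arm with a two-finger parallel gripper is mounted at the origin on a cart in front of the work surface, level with it; the furniture and walls round the work are solid. World frame = base frame: x ahead of the robot, y to its left, z up, the work surface at z = 0. Lengths are in m, angles in rad, forces in N, time in s.
With the tool pointing down it reaches from about 0.3 to 0.75 m from the base axis. Payload 8.5 kg.
Tool frame: the origin (TCP) lies between the finger pads; the fingertips stand 11 mm ahead of it and the grasp point (between the pads) lies 8 mm behind it; z points along the fingers, y is the direction in which the jaws open and shut (so a half turn about z gives the same grasp; the last joint's range is limited). The gripper opens to 88 mm and grips with 3 to 60 N. Pads are 18 mm wide; open, the fingers measure 123 mm over their backs; the gripper's body (75 mm by 187 mm) begins 45 mm behind the grasp point.
Start: joints at [-1.497, 0.381, 1.297, -0, 1.464, -0.215], TCP at [0.157, -0.527, 0.25] pointing down, gripper open.
Joint ranges: [-3.11, 3.11], [-0.89, 2.33], [0.22, 2.48], [-1.42, 4.56], [0.17, 2.85], [-2.88, 2.88]. Speed limits (rad/s): [2.39, 2.39, 3.14, 3.14, 3.14, 3.14].

INTERFACE

Orientations are given as a unit quaternion [x, y, z, w].
In Python, from station import manip, vision gives the robot as it stands.
- The arm moves only by the tool servo_tool, never from a script. Its argument "increments" is a list of rows, each a list of 4 numbers: the shift along the world's x, y, z each as a share of 0.03 m, from -1 to 1, then the turn about the world's z as a share of 0.15 rad, from -1 to 1. A call has 1 to 5 rows; each row shifts and turns the commanded pose from where the row before left it; what a row does not reach is not made up. A row lasts 1/8 s, in which the tool goes at most 62.5 mm and 10.7 degrees, less where a joint would pass 70% of its speed; a pose out of reach is approached as far as the arm can. A call with a number of a shift or a turn outside -1 to 1 is refused whole. A call with a gripper value outside its range is refused whole. "claw" is the gripper's target within -1 to 1 (fully open at 1, half-way at 0, shut at -1), set as the call begins (left out, the last holds). The fingers move at their own pace and stop on an object; "squeeze" is the grip in N (left out, the last holds). Time passes only in rows, so rows that do not move let the fingers close. It gives the time, the measured TCP pose, the force and the opening at its end, in the units of the state.
- manip.get_obs(): the state, without advancing time (a new reading comes with each control period).
- vision.read_camera(name): name is "side" or "top" or "wrist"; returns (picture, depth): 480x640x3 uint8, blue, green, red; 480x640 float32, m along the optical axis (not along the pixel's ray), 0 where there is no reading.
- vision.camera_info(name): a dict with "mtx" (3x3 intrinsics, pixels), "extrinsics" (4x4, takes a point from world to camera coordinates); the wrist camera has in their place "hand_eye" (4x4, takes a point from camera to tool coordinates, whose origin is the TCP and whose axes are the flange's). Camera axes: x right, y down, z forward; pixel columns grow to the right and rows downward; lengths in m; the calibration is good to about 2 mm. A picture is of the moment at which its call begins: read the wrist's pose just before it. camera_info takes no time and is no camera call.
- manip.sign_off(): hands the job in, once; it reports no verdict.
The state is a dict: "clock": time; "joint_positions": joint angles; "qd": joint speeds; "joint_torque": joint torques, N m; "tcp_pos": TCP position; "tcp_rot": TCP orientation; "force": force on the tool from outside, world axes, zero at the start; "torque": the same for the moment, N m; "finger_gap": finger opening in m.
Only numpy, scipy, OpenCV 4.12 (cv2) and the standard library are available. Lean on these libraries where they do the work, as an engineer would, in place of code of your own. Each camera call takes 0.05 s, during which the arm holds its last target.

TASK

Press the dispenser's lever right down with the fingertips so that its linked yellow lid swings all the way up, and keep it down until the eraser inside has slid out into the leather tray. Then let the lever rise slowly under the fingertips, over a second or more, over a second or more, so that the lid comes down gently and does not slam, until it is fully shut, and move clear. Grasp nothing, touch neither lid nor eraser, and leave the tray and the other things on the desk where they are.

Things in the scene. Friction and masses are not known exactly. Their poses are not given: they have to be found in the camera images.
- dispenser: Green dispenser for small office things, fixed to the desk: a narrow housing 48 x 156 mm, 154 mm high, with a clear top, on a dark foot plate. Origin: centre of the housing at desk height; x away from the lever, y along the housing, z up. Inside, a chute slopes down to -y and ends 105 mm to -y of the origin, 40 mm above the desk, over the edge of the tray; the lid closes its mouth. The lever sticks out to -x from the middle of its long side.
- lever_pad (a point): Centre of the top face of the black rubber pad (26 x 24 mm) at the end of the lever, where to press. At rest it lies 153 mm to -x of the dispenser's origin, at y 0, 107 mm above the desk; pressed home it is at 59 mm height and 156 mm to -x: it moves almost straight down.
- lever (a joint): Steel lever hinged at the dispenser's side, 120 mm from hinge axis to pad, arm 12 mm wide. 0 at rest (pad up), 0.40 rad pressed home against its stop. A spring pushes it back up: about 3 N at the pad to start it, 6 N when home (a little more when pressed fast). Let go, it flies up in a moment and slams the lid.
- lid (a joint): Yellow lid, 48 mm wide and 50 mm high, hinged at its upper edge across the chute's mouth at the dispenser's -y end, linked to the lever: it turns 3.5 times as far. 0 shut (hanging upright), 1.40 rad fully up (swung outward). It falls shut as the lever rises.
- lid_edge (a point): Middle of the lid's lower edge, 55 mm above the desk when shut.
- eraser: White eraser in a blue sleeve, 23 x 50 x 12 mm; origin: centre of its underside, long side along y. It starts in the chute behind the lid, end on, and slides out by itself when the lid is up.
- tray: Brown leather tray, 168 x 300 mm, rim 21 mm high, floor 4 mm thick, loose on the desk below the chute's mouth; origin: centre of its underside, long side along its y.
- ink_bottle: Bystander: square dark blue ink bottle with a black cap, 48 x 48 x 56 mm, about 0.1 m to the dispenser's +y side of the lever; origin: centre of its underside.
- stapler: Bystander: black stapler, 36 x 132 x 47 mm; origin: centre of its underside.
- clip_tin: Bystander: round tin, 68 mm wide, 30 mm high; origin: centre of its underside.

How it is judged:
By the outcome, as a careful person would: the job done as asked, in the order asked, and still so for the second after the job is handed in, with the robot touching nothing.
It also fails if it takes over 35 s, if anything falls off the work surface, if the arm or the gripper's body presses on something with over 40 N, if the wrist force passes 120 N, or if a joint passes its speed limit or range.

## Working session

There is one attempt and no reset: what is moved stays moved. The work goes in short steps, Python scripts to look and compute and a tool call to move; the robot and the scene stay as the last step left them, time stands still between calls to the robot, and variables do not carry over. Pictures are saved under pics/ and viewed, and the job is handed in when it is done.

Besides the shell and the picture viewer there is one more tool, called after "Emit:" as name([rows], argument=value, ...), one row to a line, values as JSON. servo_tool: Moves the arm, as the interface text tells. Shift numbers are shares of 0.03 m and turn numbers shares of 0.15 rad, none past 1 either way. Its arguments: {"type":"object","properties":{"increments":{"type":"array"},"claw":{"type":"number"},"squeeze":{"type":"number"}},"required":["increments"]}

```bash
mkdir -p pics; ls
python3 - <<'E'
from station import manip, vision
import cv2,numpy as np
o=manip.get_obs(); print(o)
for n in ("side","top"):
    p,d=vision.read_camera(n); cv2.imwrite(f"pics/{n}0.png",p); np.savez(f"pics/{n}0.npz",p=p,d=d); print(n,vision.camera_info(n))
E
```

```text
pics
{'clock': 0.0, 'joint_positions': array([-1.49734397e+00,  3.81205416e-01,  1.29821286e+00, -4.30158699e-05,
        1.46357986e+00, -2.15316796e-01]), 'qd': array([-0.00116171, -0.00123815, -0.00154022, -0.00092111,  0.00040236,
        0.00078298]), 'joint_torque': array([-2.04992692e-03, -4.37935281e+01, -2.24560887e+01,  7.11734220e-02,
        3.51928489e-02, -1.21459589e-04]), 'tcp_pos': array([ 0.15658532, -0.52698267,  0.24914885]), 'tcp_rot': array([ 9.89594064e-01,  1.43885695e-01,  2.84762268e-05, -7.02490417e-04]), 'force': array([-0.01072981, -0.42463296, -0.29156546]), 'torque': array([-0.03565865,  0.03620912,  0.02590561]), 'finger_gap': 0.08826914860560177}
side {'mtx': array([[587.54351655,   0.        , 324.31320351],
       [  0.        , 587.54351655, 239.52949199],
       [  0.        ,   0.        ,   1.        ]]), 'extrinsics': array([[ 0.9928241 , -0.11869885,  0.01452232, -0.57160712],
       [-0.0443518 , -0.47827667, -0.87708856,  0.04658569],
       [ 0.11105509,  0.87015057, -0.48010911,  1.65850037],
       [ 0.        ,  0.        ,  0.        ,  1.        ]])}
top {'mtx': array([[493.06059284,   0.        , 314.17514091],
       [  0.        , 493.06059284, 244.23363197],
       [  0.        ,   0.        ,   1.        ]]), 'extrinsics': array([[-0.01283714, -0.99990239, -0.00551506, -0.16165382],
       [-0.99327214,  0.01338646, -0.1150272 ,  0.56952152],
       [ 0.1150898 ,  0.00400133, -0.99334703,  1.21727842],
       [ 0.        ,  0.        ,  0.        ,  1.        ]])}
```

View pics/side0.png

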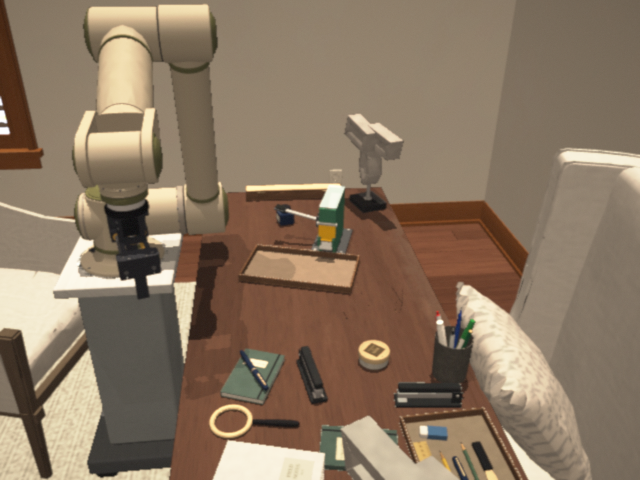

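View pics/top0.png

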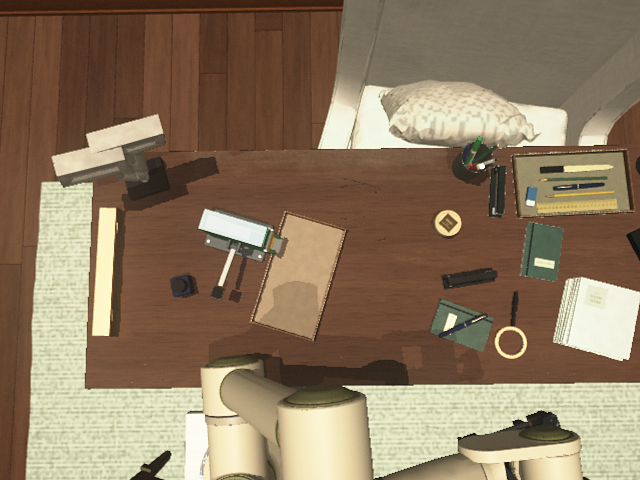

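The top view shows the dispenser's clear top near (236,228), the lever running to a black pad near (217,292), the ink bottle at (181,286) and the tray at (300,275). I'll zoom in and measure the pad.

```bash
cat > h.py <<'E'
import numpy as np,cv2
from station import vision
def ray(n,u,v,z):
    c=vision.camera_info(n);K=c["mtx"];E=c["extrinsics"];R=E[:3,:3];t=E[:3,3]
    o=-R.T@t; d=R.T@np.linalg.solve(K,[u,v,1.]); return o+d*(z-o[2])/d[2]
def proj(n,P):
    c=vision.camera_info(n);p=c["extrinsics"][:3,:3]@np.asarray(P,float)+c["extrinsics"][:3,3];q=c["mtx"]@p;return q[:2]/q[2]
def world(n,u,v,d):
    c=vision.camera_info(n);E=c["extrinsics"];p=np.linalg.solve(c["mtx"],[u,v,1.])*d;return E[:3,:3].T@(p-E[:3,3])
E
python3 - <<'E'
from h import *
a=np.load("pics/top0.npz");p,d=a["p"],a["d"]
cv2.imwrite("pics/topc.png",cv2.resize(p[195:345,150:350],None,fx=4,fy=4,interpolation=cv2.INTER_CUBIC))
b=np.load("pics/side0.npz")
cv2.imwrite("pics/sidec.png",cv2.resize(b["p"][160:300,230:390],None,fx=5,fy=5,interpolation=cv2.INTER_CUBIC)[:600])
# height map
vs,us=np.mgrid[195:345,150:350]
W=np.array([world("top",u,v,d[v,u]) for u,v in zip(us.ravel(),vs.ravel())]).reshape(150,200,3)
np.save("pics/W.npy",W)
g=cv2.cvtColor(p,cv2.COLOR_BGR2GRAY)[195:345,150:350]
m=((W[...,2]>.09)&(W[...,2]<.12)&(g<60)).astype(np.uint8)
n,l,s,c=cv2.connectedComponentsWithStats(m)
for i in range(1,n):
    if s[i,4]>15: print(s[i],c[i]+[150,195],W[l==i].mean(0),W[l==i].min(0),W[l==i].max(0), ray("top",*(c[i]+[150,195]),.107))
m=(W[...,2]>.135)&(W[...,2]<.17); q=W[m]
r=cv2.minAreaRect(q[:,:2].astype(np.float32)); print("housing",m.sum(),r,np.median(q[:,2]))
E
```

```text
Traceback (most recent call last):
  File "h.py", line 9, in world
    c=vision.camera_info(n);E=c["extrinsics"];p=np.linalg.solve(c["mtx"],[u,v,1.])*d;return E[:3,:3].T@(p-E[:3,3])
ValueError: time passes only in moves, steps and waits
```

View pics/topc.png

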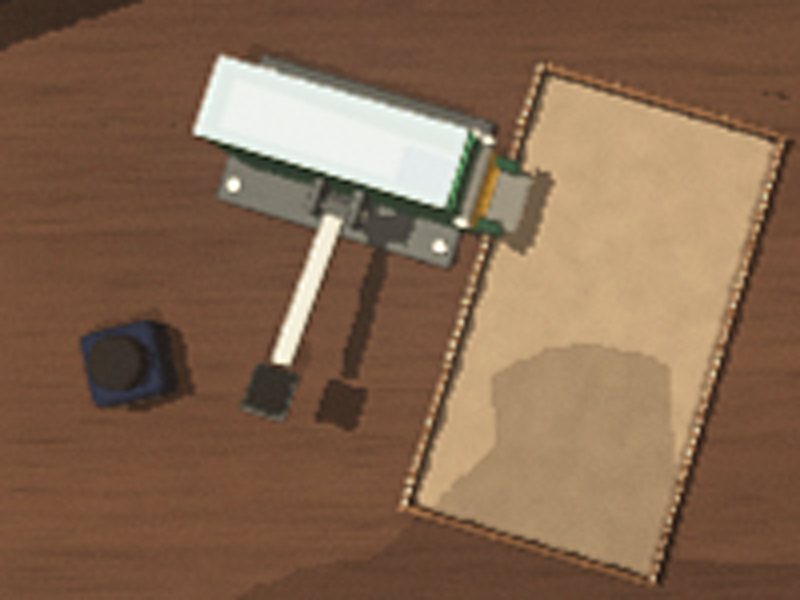

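View pics/sidec.png

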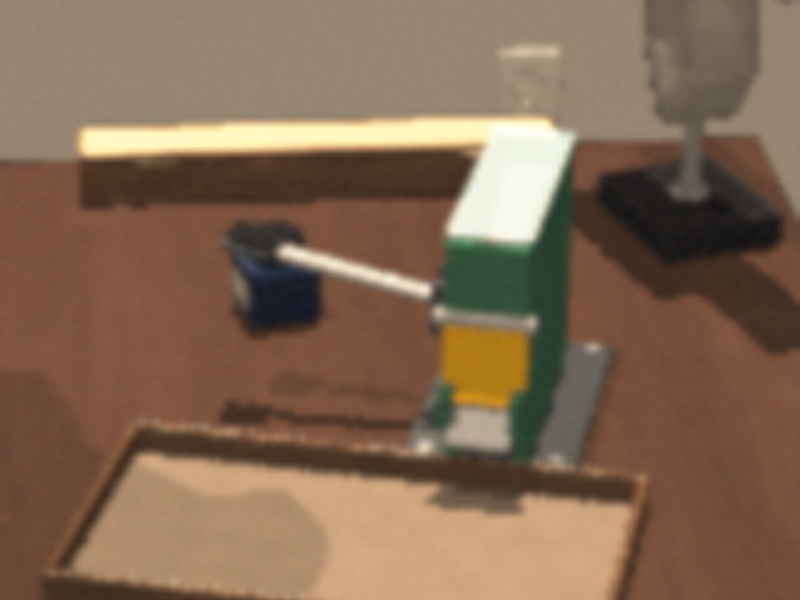

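The crops show the black pad at top-view pixel ≈(217.5,292.5), with the lever rising towards it from the hinge. The yellow lid is shut. Calling camera_info in a loop caused the error, so I'll cache it.

```bash
sed -i 's/^def ray/C={n:vision.camera_info(n) for n in ("side","top")}\ndef ray/; s/c=vision.camera_info(n)/c=C[n]/' h.py
python3 - <<'E'
from h import *
a=np.load("pics/top0.npz");p,d=a["p"],a["d"]
vs,us=np.mgrid[195:345,150:350]
W=np.array([world("top",u,v,d[v,u]) for u,v in zip(us.ravel(),vs.ravel())]).reshape(150,200,3)
np.save("pics/W.npy",W)
g=cv2.cvtColor(p,cv2.COLOR_BGR2GRAY)[195:345,150:350]
def rep(m,name):
    n,l,s,c=cv2.connectedComponentsWithStats(m.astype(np.uint8))
    for i in range(1,n):
        if s[i,4]>15:
            q=W[l==i]; print(name,s[i,4],c[i]+[150,195],"med",np.median(q,0).round(4),cv2.minAreaRect(q[:,:2].astype(np.float32)))
            if name=="pad": print("ray",ray("top",*(c[i]+[150,195]),.107))
rep((W[...,2]>.08)&(W[...,2]<.125)&(g<75),"pad")
rep((W[...,2]>.135)&(W[...,2]<.17),"housing")
rep((W[...,2]>.03)&(W[...,2]<.07)&(us<200),"ink")
# housing via pixels of clear top at z .154 
hsv=p.astype(int)
m=(p[195:345,150:350].min(2)>165)
n,l,s,c=cv2.connectedComponentsWithStats(m.astype(np.uint8))
for i in range(1,n):
    if s[i,4]>100:
        pts=np.argwhere(l==i)[:,::-1]+[150,195]
        box=cv2.boxPoints(cv2.minAreaRect(pts.astype(np.float32)))
        print("top",s[i,4],box.round(1).tolist()); print([ray("top",*b,.154).round(4).tolist() for b in box])
# lever shaft
E
```

```text
pad 33 [216.36363636 235.15151515] med [0.5844 0.0654 0.1041] ((0.5845807790756226, 0.06558550149202347), (0.060118772089481354, 0.0006242080125957727), 72.32919311523438)
ray [0.58370441 0.06404073 0.107     ]
pad 23 [232.52173913 241.95652174] med [0.5696 0.0281 0.0913] ((0.5679087042808533, 0.02811557985842228), (0.01511406060308218, 0.03148651123046875), 24.95481300354004)
ray [0.5667981  0.02528787 0.107     ]
pad 37 [249.40540541 245.43243243] med [ 0.5591 -0.0136  0.0991] ((0.5584183931350708, -0.017101041972637177), (0.055681075900793076, 0.009740008041262627), 82.62952423095703)
ray [ 0.55790866 -0.01503791  0.107     ]
pad 127 [217.33858268 292.18897638] med [0.4484 0.0606 0.1047] ((0.44785773754119873, 0.061645880341529846), (0.02712656557559967, 0.027087301015853882), 75.06989288330078)
ray [0.44794244 0.06038145 0.107     ]
housing 1438 [233.86995828 228.25730181] med [0.593  0.0143 0.1528] ((0.5939931869506836, 0.015785321593284607), (0.15641866624355316, 0.048347387462854385), 72.49298095703125)
ink 357 [180.77310924 285.66106443] med [0.4658 0.1627 0.0416] ((0.4672681987285614, 0.16700991988182068), (0.048135701566934586, 0.048060398548841476), 11.606480598449707)
top 1345 [[198.10000610351562, 227.8000030517578], [204.10000610351562, 207.8000030517578], [266.8999938964844, 226.6999969482422], [260.8999938964844, 246.6999969482422]]
[[0.5948, 0.0965, 0.154], [0.6413, 0.0833, 0.154], [0.5953, -0.0616, 0.154], [0.5493, -0.0477, 0.154]]
top 164 [[217.8000030517578, 284.6000061035156], [231.0, 248.3000030517578], [234.89999389648438, 249.6999969482422], [221.6999969482422, 286.0]]
[[0.4642, 0.0501, 0.154], [0.5465, 0.0207, 0.154], [0.5431, 0.0116, 0.154], [0.4608, 0.0411, 0.154]]
```

The housing measures 156 x 48 mm, centred at (0.594, 0.016), yaw ≈ -17.6°. Its geometry predicts the pad at (0.448, 0.062), and direct sight gives (0.448, 0.0605, ~0.105), so the two agree. Next I'll shut the fingers and move above the pad with the jaws along the dispenser's y, turning about -0.6 rad.

Emit:
servo_tool([
  [0.48,0.98,0,-0.2],
  [0.48,0.98,0,-0.2],
  [0.48,0.98,0,-0.2],
  [0.48,0.98,0,-0.2],
  [0.48,0.98,0,-0.2],
], claw=-1, squeeze=10)

```text
clock: 0.72
tcp_pos: [0.2289, -0.3791, 0.2495]
tcp_rot: [0.998, 0.069, -0.0, -0.0]
force: [1.1, -0.9, 0.5]
finger_gap: 0.0404
```

Emit:
servo_tool([
  [0.48,0.98,0,-0.2],
  [0.48,0.98,0,-0.2],
  [0.48,0.98,0,-0.2],
  [0.48,0.98,0,-0.2],
  [0.48,0.98,0,-0.2],
])

```text
clock: 1.35
tcp_pos: [0.3009, -0.2321, 0.2496]
tcp_rot: [1.0, -0.006, -0.0, -0.0]
force: [1.5, -0.7, -0.6]
finger_gap: 0.0004
```

Emit:
servo_tool([
  [0.48,0.98,0,-0.2],
  [0.48,0.98,0,-0.2],
  [0.48,0.98,0,-0.2],
  [0.48,0.98,0,-0.2],
  [0.48,0.98,0,-0.2],
])

```text
clock: 1.98
tcp_pos: [0.3729, -0.0851, 0.2496]
tcp_rot: [0.997, -0.081, -0.0, -0.0]
force: [-0.1, -0.9, 0.5]
finger_gap: 0.0005
```

Emit:
servo_tool([
  [0.48,0.98,0,-0.2],
  [0.48,0.98,0,-0.2],
  [0.48,0.98,0,-0.2],
  [0.48,0.9,0,-0.2],
  [0.48,0.9,0,-0.2],
])

```text
clock: 2.6
tcp_pos: [0.4449, 0.057, 0.2495]
tcp_rot: [0.988, -0.155, -0.0, 0.0]
force: [0.5, -0.2, 0.2]
finger_gap: 0.0007
```

Emit:
servo_tool([
  [0.06,0.16,-0.9,0],
  [0,0,-1,0],
  [0,0,-1,0],
  [0,0,-0.7,0],
  [0,0,0,0],
])

```text
clock: 3.22
tcp_pos: [0.4457, 0.0609, 0.1407]
tcp_rot: [0.988, -0.155, -0.002, 0.0]
force: [-0.5, -0.2, 0.3]
finger_gap: 0.0007
```

Run:
```python
from h import *
from station import manip
print(manip.get_obs()["tcp_pos"],manip.get_obs()["force"])
for n in ("side","top"):
    p,d=vision.read_camera(n); np.savez(f"pics/{n}1.npz",p=p,d=d)
    c=p[160:300,230:390] if n=="side" else p[195:345,150:350]
    cv2.imwrite(f"pics/{n}1.png",cv2.resize(c,None,fx=3.5,fy=3.5,interpolation=cv2.INTER_CUBIC))
```

```text
[0.44572781 0.06086266 0.14072471] [-0.47550835 -0.19469162  0.27417823]
```

View pics/side1.png

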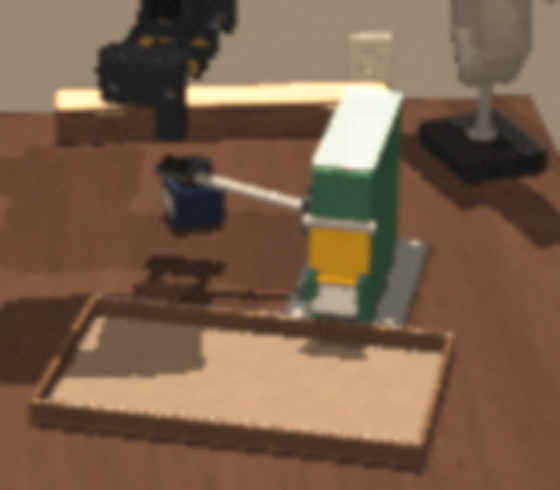

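View pics/top1.png

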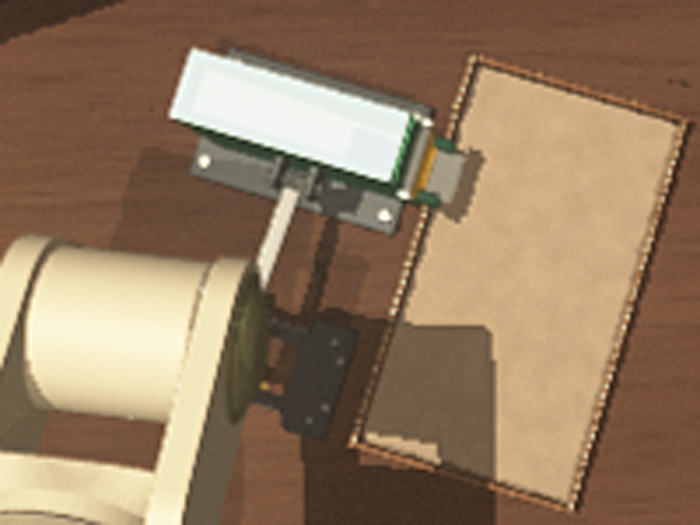

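The side crop shows the fingertip ending near crop (172,137), slightly above and left of the pad at (185,165). I'll check whether that's what the projection predicts.

Run:
```python
from h import *
f=lambda P:((proj("side",P)-[230,160])*3.5).round(1)
print("tip",f([.4457,.0609,.1297]),"pad",f([.448,.0615,.107]), "padhome",f([.4453,.0633,.059]))
```

```text
tip [167.3 137.8] pad [170.7 162.3] padhome [168.7 212.9]
```

Both the tip and pad appear shifted about the same way from prediction, so their relative alignment is fine. I'll press in steps while watching the force.

Emit:
servo_tool([
  [0.06,0,-0.4,0],
  [0,0,-0.3,0],
  [0,0,-0.25,0],
  [0,0,-0.25,0],
  [0,0,0,0],
])

```text
clock: 3.95
tcp_pos: [0.448, 0.0609, 0.1053]
tcp_rot: [0.988, -0.155, -0.001, -0.0]
force: [-1.8, 0.2, 3.4]
finger_gap: 0.0005
```

Emit:
servo_tool([
  [0,0,-0.2,0],
  [0,0,-0.25,0],
  [0,0,-0.25,0],
  [0,0.02,-0.25,0],
  [0,0,0,0],
])

```text
clock: 4.58
tcp_pos: [0.4483, 0.061, 0.0768]
tcp_rot: [0.988, -0.155, -0.0, 0.0]
force: [-2.5, -2.3, 6.2]
finger_gap: 0.0008
```

Emit:
servo_tool([
  [0,0,-0.15,0],
  [0,0,-0.08,0],
  [0,0,0,0],
])

```text
clock: 4.95
tcp_pos: [0.4488, 0.0609, 0.0718]
tcp_rot: [0.988, -0.155, 0.001, 0.0]
force: [-7.5, -3.6, 24.1]
finger_gap: 0.0004
```

Emit:
servo_tool([
  [0,0,-0.06,0],
  [0,0,0,0],
])

```text
clock: 5.2
tcp_pos: [0.4489, 0.0609, 0.0712]
tcp_rot: [0.988, -0.155, 0.002, 0.001]
force: [-11.4, -2.7, 42.4]
finger_gap: 0.0002
```

The force jump shows the lever is on its stop. I'll ease off slightly, wait for the eraser and look.

Emit:
servo_tool([
  [0,0,0.06,0],
  [0,0,0,0],
  [0,0,0,0],
  [0,0,0,0],
  [0,0,0,0],
])

```text
clock: 5.82
tcp_pos: [0.4488, 0.0609, 0.0718]
tcp_rot: [0.988, -0.155, 0.001, 0.0]
force: [-6.9, -3.2, 25.4]
finger_gap: 0.0006
```

```bash
cat > look.py <<'E'
import sys
from h import *
from station import manip
k=sys.argv[1]
o=manip.get_obs();print(o["clock"],o["tcp_pos"],o["force"])
ims=[]
for n in ("side","top"):
    p,d=vision.read_camera(n); np.savez(f"pics/{n}{k}.npz",p=p,d=d)
    c=p[160:300,230:390] if n=="side" else p[195:345,190:350]
    ims.append(cv2.resize(c,(400,int(c.shape[0]*2.5)),interpolation=cv2.INTER_CUBIC)[:350])
cv2.imwrite(f"pics/both{k}.png",np.hstack(ims))
E
python3 look.py 2
```

```text
5.825 [0.44880571 0.06089388 0.07181765] [-6.9014258  -3.18702293 25.43956591]
```

View pics/both2.png

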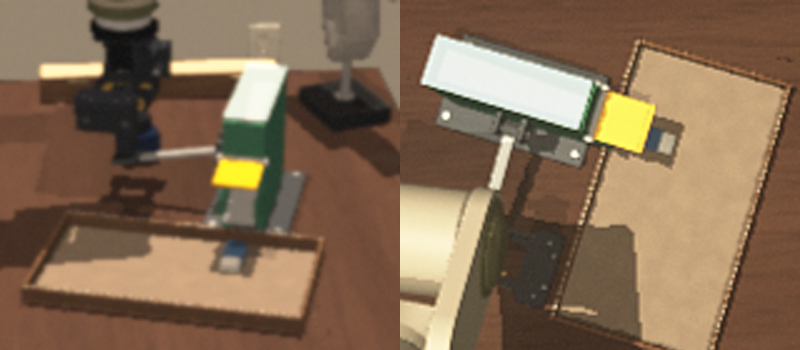

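The lid stands fully up. The eraser, with its white end at crop (232,262) in the side view, is out past the chute. I'll wait a little and check it's settled flat on the tray floor.

Emit:
servo_tool([
  [0,0,0,0],
  [0,0,0,0],
  [0,0,0,0],
  [0,0,0,0],
  [0,0,0,0],
])

```text
clock: 6.55
tcp_pos: [0.4488, 0.0609, 0.0718]
tcp_rot: [0.988, -0.155, 0.001, 0.0]
force: [-6.9, -3.4, 24.6]
finger_gap: 0.0005
```

```bash
python3 look.py 3
python3 - <<'E'
from h import *
ims=[]
for n,r in (("side",(225,285,290,370)),("top",(225,285,260,340))):
    for k in "23":
        p=np.load(f"pics/{n}{k}.npz")["p"]; ims.append(cv2.resize(p[r[0]:r[1],r[2]:r[3]],(400,300),interpolation=cv2.INTER_CUBIC))
cv2.imwrite("pics/er3.png",np.vstack([np.hstack(ims[:2]),np.hstack(ims[2:])]))
O=np.array([.594,.016]);X=np.array([.953,-.303]);Y=np.array([.303,.953])
for n in ("top","side"):
    a=np.load(f"pics/{n}3.npz");p,d=a["p"],a["d"]
    hsv=cv2.cvtColor(p,cv2.COLOR_BGR2HSV)
    blue=(hsv[...,0]>95)&(hsv[...,0]<130)&(hsv[...,1]>80)
    wh=(hsv[...,1]<60)&(hsv[...,2]>110)
    for nm,m in (("blue",blue),("white",wh)):
        out=[]
        for v,u in np.argwhere(m):
            if d[v,u]>0:
                P=world(n,u,v,d[v,u]); q=P[:2]-O
                l=np.array([q@X,q@Y,P[2]])
                if abs(l[0])<.05 and -.2<l[1]<-.085 and l[2]<.037: out.append(l)
        out=np.array(out)
        print(n,nm,len(out), out.min(0).round(3) if len(out) else "", out.max(0).round(3) if len(out) else "")
E
```

```text
6.55 [0.44879526 0.0608885  0.07179046] [-6.9360242  -3.40690214 24.64089433]
top blue 0  
top white 33 [-0.007 -0.15   0.01 ] [ 0.009 -0.138  0.02 ]
side blue 22 [-0.003 -0.134  0.015] [ 0.012 -0.105  0.022]
side white 41 [-0.006 -0.157  0.01 ] [ 0.016 -0.096  0.037]
```

View pics/er3.png

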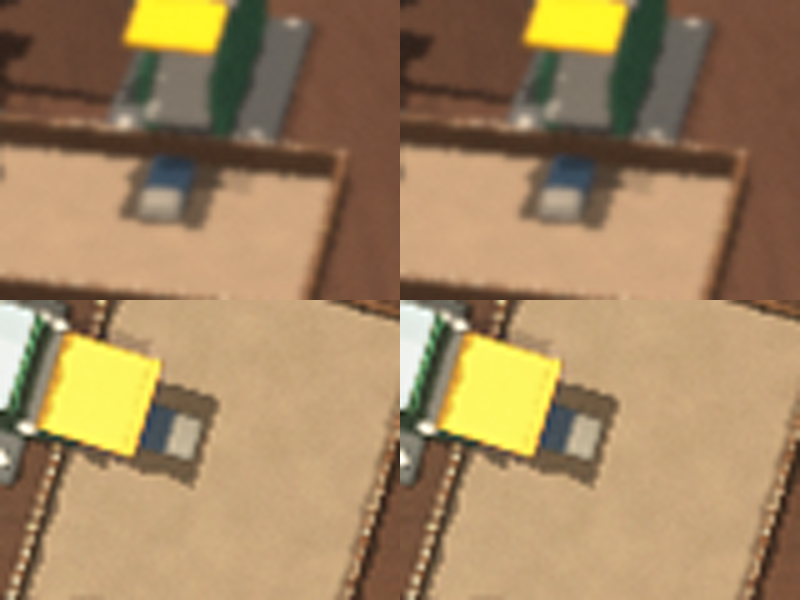

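The eraser lies flat and still in the tray, spanning y -155 to -105 mm in the dispenser frame with its top about 16–20 mm up, clear of the lid's swing. Now I'll let the lever rise slowly, about 15 mm/s and slower near the end.

Emit:
servo_tool([
  [0,0,0.06,0],
  [0,0,0.06,0],
  [0,0,0.06,0],
  [0,0,0.06,0],
  [0,0,0.06,0],
])

```text
clock: 7.28
tcp_pos: [0.4481, 0.061, 0.0794]
tcp_rot: [0.988, -0.155, -0.0, 0.0]
force: [-3.1, -2.9, 6.0]
finger_gap: 0.0006
```

Emit:
servo_tool([
  [0,0,0.06,0],
  [0,0,0.06,0],
  [0,0,0.06,0],
  [0,0,0.06,0],
  [0,0,0.06,0],
])

```text
clock: 7.9
tcp_pos: [0.4482, 0.0613, 0.0884]
tcp_rot: [0.988, -0.155, -0.0, 0.0]
force: [-3.6, -2.8, 5.4]
finger_gap: 0.0005
```

Emit:
servo_tool([
  [0,0,0.06,0],
  [0,0,0.06,0],
  [0,0,0.06,0],
  [0,0,0.06,0],
  [0,0,0.06,0],
])

```text
clock: 8.52
tcp_pos: [0.4487, 0.0613, 0.0976]
tcp_rot: [0.988, -0.155, 0.001, -0.0]
force: [0.9, -1.5, 3.6]
finger_gap: 0.0004
```

Emit:
servo_tool([
  [0,0,0.06,0],
  [0,0,0.06,0],
  [0,0,0.06,0],
  [0,0,0.06,0],
  [0,0,0.05,0],
])

```text
clock: 9.15
tcp_pos: [0.4483, 0.0615, 0.1062]
tcp_rot: [0.988, -0.155, 0.0, -0.0]
force: [2.9, -0.1, 3.1]
finger_gap: 0.001
```

Emit:
servo_tool([
  [0,0,0.05,0],
  [0,0,0.05,0],
  [0,0,0.05,0],
  [0,0,0.04,0],
  [0,0,0.04,0],
])

```text
clock: 9.78
tcp_pos: [0.4482, 0.0614, 0.113]
tcp_rot: [0.988, -0.155, -0.0, 0.0]
force: [2.4, 0.2, 2.8]
finger_gap: 0.0003
```

Emit:
servo_tool([
  [0,0,0.04,0],
  [0,0,0.04,0],
  [0,0,0.04,0],
  [0,0,0.04,0],
  [0,0,0.04,0],
])

```text
clock: 10.4
tcp_pos: [0.4482, 0.0614, 0.119]
tcp_rot: [0.988, -0.155, -0.0, 0.0]
force: [1.7, -0.9, 1.6]
finger_gap: 0.0005
```

Emit:
servo_tool([
  [0,0,0.04,0],
  [0,0,0.04,0],
  [0,0,0.06,0],
  [0,0,0.06,0],
  [0,0,0.1,0],
])

```text
clock: 11.02
tcp_pos: [0.4481, 0.0614, 0.128]
tcp_rot: [0.988, -0.155, -0.0, 0.0]
force: [0.4, 0.0, -0.1]
finger_gap: 0.0004
```

```bash
python3 look.py 4
```

```text
11.025 [0.44812238 0.06142614 0.12802446] [ 0.38312908  0.00805036 -0.05583902]
```

View pics/both4.png

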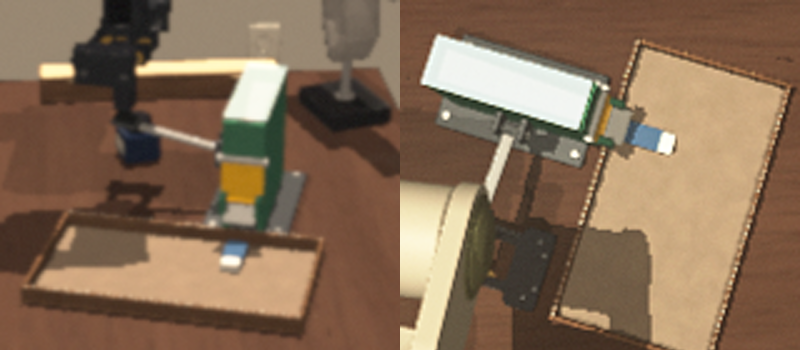

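The lid (side crop (243,182)) is shut, the lever is up and the eraser is in the tray. I'll raise the arm clear and compare everything with the start.

Emit:
servo_tool([
  [0,0,0.4,0],
  [0,0,0.8,0],
  [0,0,0.9,0],
  [0,0,0.9,0],
  [0,0,0.7,0],
])

```text
clock: 11.75
tcp_pos: [0.4482, 0.0614, 0.2408]
tcp_rot: [0.988, -0.155, 0.001, -0.0]
force: [0.8, -0.5, -0.4]
finger_gap: 0.0004
```

Emit:
servo_tool([
  [-0.4,-0.8,0,0],
  [-0.4,-0.9,0,0],
  [-0.4,-0.9,0,0],
  [-0.4,-0.9,0,0],
  [-0.4,-0.9,0,0],
])

```text
clock: 12.38
tcp_pos: [0.3877, -0.0714, 0.2397]
tcp_rot: [0.988, -0.155, 0.0, 0.0]
force: [-0.5, 0.3, 1.1]
finger_gap: 0.0005
```

Emit:
servo_tool([
  [-0.3,-0.9,0,0],
  [-0.3,-0.9,0,0],
  [-0.2,-0.8,0,0],
  [0,-0.4,0,0],
  [0,0,0,0],
])

```text
clock: 13.0
tcp_pos: [0.3644, -0.1608, 0.2392]
tcp_rot: [0.988, -0.155, 0.0, 0.0]
force: [0.5, 0.6, 0.0]
finger_gap: 0.0002
```

```bash
python3 look.py 5
python3 - <<'E'
from h import *
for n in ("side","top"):
    a=np.load(f"pics/{n}0.npz")["p"];b=np.load(f"pics/{n}5.npz")["p"]
    ha,hb=[cv2.cvtColor(x,cv2.COLOR_BGR2HSV) for x in (a,b)]
    f=lambda h:cv2.inRange(h,(18,150,100),(32,255,255))
    for nm,h in (("start",ha),("end",hb)):
        m=f(h)[215:255,300:350] if n=="side" else f(h)[230:260,255:300]
        y=np.argwhere(m>0); print(n,"lid",nm,len(y),y.min(0),y.max(0))
# pad in top, end
a=np.load("pics/top5.npz");p,d=a["p"],a["d"]
g=cv2.cvtColor(p,cv2.COLOR_BGR2GRAY)
P=[world("top",u,v,d[v,u]) for v in range(282,302) for u in range(207,228) if g[v,u]<75 and d[v,u]>0]
P=np.array(P);P=P[P[:,2]>.08]; print("pad",len(P),np.median(P,0).round(4) if len(P) else "")
d=cv2.absdiff(np.load("pics/top0.npz")["p"],np.load("pics/top5.npz")["p"]).max(2)
cv2.imwrite("pics/diff5.png",d); cv2.imwrite("pics/top5f.png",p)
E
```

```text
13.0 [ 0.36437765 -0.16081498  0.23920526] [0.4517198  0.56459141 0.00774118]
side lid start 244 [10 18] [26 35]
side lid end 246 [10 18] [26 35]
top lid start 42 [ 3 13] [21 19]
top lid end 42 [ 3 13] [21 19]
pad 124 [0.4484 0.0611 0.1052]
```

View pics/both5.png

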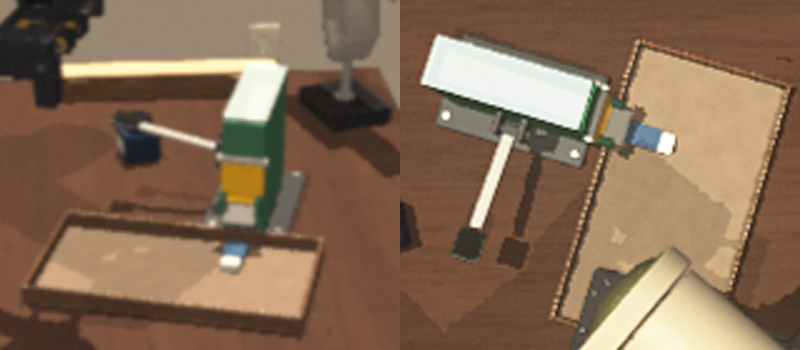

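View pics/diff5.png

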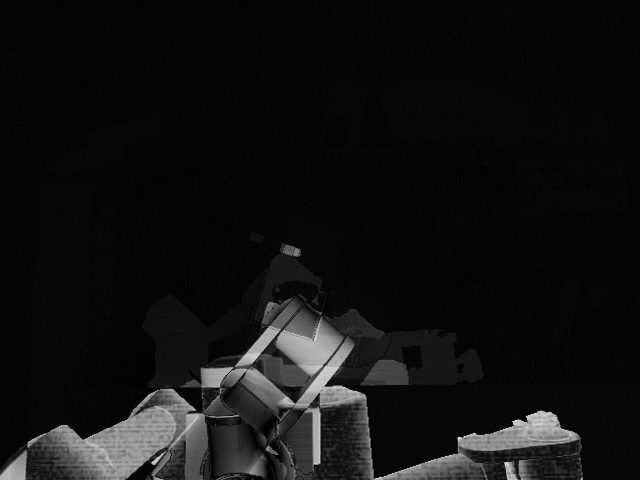

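The difference image shows only the eraser at (290,250), the arm and its shadows. The tray and the bystanders haven't moved, the lid pixels match the start, and the pad is back at its rest height. I'm handing in.

```bash
python3 -c "
from station import manip
print(manip.sign_off())"
```

```text
the job is handed in; nothing more can be done
None
```

I pressed the lever right down with the shut fingertips and held it there for about 1.5 s. The yellow lid swung fully up, and the eraser slid out and came to rest flat in the tray. I then let the lever rise over about 3.7 s until the lid was shut, moved the arm clear and handed in at about 13 s on the robot's clock.

- **Final checks:** the lid's pixels match the start in both views. The lever pad is back at 105 mm measured height, the same as before the press. The top-view difference image shows only the eraser, the arm and shadows changed.
- **Force:** at the stop, the fingertips briefly pressed the pad with about 42 N vertically. I eased off to about 25 N for the hold. I take the 40 N limit to cover the arm and gripper body rather than the fingertips, but I could not confirm that.
- **Eraser position:** its rear end lies about level with the chute's end, directly below it (±2–3 mm). It is outside the chute and well below the lid.

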